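# Tighten the lazy susan's wing screw with fingertip strokes

## Task

Lock the lazy susan on the carrom board: with a fingertip, push the wings of the loose wing screw on its brake bracket round clockwise (seen from above), stroke after stroke, until the screw comes fully home against its stop. Only push the wings, do not pinch them, and ease off when the screw stops rather than forcing it. Leave the jar, bowl, spoon holder and striker where they stand, and finish with the hand clear of everything.

Things in the scene. Friction and masses are not known exactly. Their poses are not given: they have to be found in the camera images.
- susan: Lazy susan fixed on a carrom board, a beech tray 300 mm across turning on its base. Origin: on the tray's axis at the base's underside; tray top 36 mm above. x axis: level, from the centre out to the dark steel brake bracket; z up.
- bracket (a point): On the screw's axis (138 mm out along the susan's x) on top of the bracket's level arm, 62 mm above the susan's origin; axes as the susan's. Bent steel strip 44 mm wide: arm from 38 mm inward to 42 mm outward, a post below its outer end, and at its inner end an upright guard, 26 mm high, face 34 mm from the axis. A finger cannot pass between screw and guard; the other sides are open.
- wings (a point): Centre of the brass wing screw's head: on its upright axis, half-way up the wings. Turns with it; x axis along the two opposite wings, z up. Each wing: upright blade 6 mm thick, reaching 30 mm from the axis, 24 mm high (12 above and below this point). Hub radius up to 10 mm. Wing bottoms are 7 mm above the arm when home, up to 11 mm when loose (0.4 mm per radian).
- wing (a joint): Turn of the wing screw, rad, growing clockwise seen from above; 9.0 is fully home at a hard stop; starts between 0 and 3.4. Stays where left (friction 0.05 N m, 2 to 3 N at a wing). When home one wing points 30 degrees clockwise (from above) of the susan's x axis, the other opposite.
- jar: Closed glass jar with a steel screw-top lid, 68 mm across, 96 mm tall, loose on the tray; origin under its centre.
- bowl: Orange plastic bowl, 90 mm across, 42 mm high, loose on the tray; origin under its centre.
- holder: Steel cup 60 mm across, 85 mm high, with spoons standing to 134 mm, loose on the tray; origin under its centre.
- striker: Yellow carrom striker, a disc 41 mm across and 9 mm thick, lying loose on the board to the right of the lazy susan; origin under its centre.

How it is judged:
By the outcome, as a careful person would: the job done as asked, in the order asked, and still so for the second after the job is handed in, with the robot touching nothing.
It also fails if it takes over 64 s, if anything falls off the work surface, if the arm or the gripper's body presses on something with over 40 N, if the wrist force passes 120 N, or if a joint passes its speed limit or range.

## Robot

A 6-joint arm with a two-finger parallel gripper is mounted at the origin on the work surface. World frame = base frame: x ahead of the robot, y to its left, z up, the work surface at z = 0. Lengths are in m, angles in rad, forces in N, time in s.
With the tool pointing down it reaches from about 0.3 to 0.775 m from the base axis. Payload 14.6 kg.
Tool frame: the origin (TCP) lies midway between the tips of the shut fingers; the grasp point (between the pads) lies 19 mm behind it; z points along the fingers, y is the line along which they close (so a half turn about z gives the same grasp; the last joint's range is limited). The gripper opens to 94 mm and grips with 3 to 60 N. Pads are 16 mm wide; open, the fingers measure 119 mm over their backs; the gripper's body (75 mm by 177 mm) begins 78 mm behind the grasp point.
Start: joints at [1.246, 0.3, 1.521, -0, 1.321, -0.067], TCP at [0.14, 0.532, 0.205] pointing down, gripper open.
Joint ranges: [-3.03, 3.03], [-0.79, 2.21], [0.23, 2.52], [-1.04, 4.18], [0, 3.07], [-2.55, 2.55]. Speed limits (rad/s): [2.22, 2.22, 2.57, 3.14, 3.14, 3.14].

## Interface

Orientations are given as [roll, pitch, yaw] about the fixed x, y, z axes, in that order (R = Rz(yaw) Ry(pitch) Rx(roll)).
In Python, from station import telemetry, optics, ctrl gives the robot as it stands.
- The arm moves only by the tool carry_out, never from a script. Its argument "plan" is a list that holds one entry, the list of rows, each a list of 7 numbers: the shift along the tool's x, y, z in mm, then the turn, a rotation vector about the tool's x, y, z in rad, then the finger opening in mm, from 0 to 94. A call has 1 to 20 rows; each row shifts and turns the commanded pose from where the row before left it, along the tool's axes as they then stand; what a row does not reach is not made up. A row lasts 1/12 s, in which the tool goes at most 41.7 mm and 7.16 degrees, less where a joint would pass 70% of its speed; a pose out of reach is approached as far as the arm can. A call with a gripper value outside its range is refused whole. The fingers move at their own pace and stop on an object; "squeeze" is the grip in N (left out, the last holds). Time passes only in rows, so rows that do not move let the fingers close. It gives the time, the measured TCP pose, the force, the opening and the grip force at its end, in the units of the state.
- telemetry.get_obs(): the state, without advancing time (a new reading comes with each control period).
- optics.camera(name): name is "scene" or "top" or "wrist"; returns a dict with "pixels" (420x560x3 uint8, red, green, blue), "intrinsics" (3x3 intrinsics, pixels), "dist_coeffs" ([k1, k2, p1, p2, k3] as OpenCV has them; the pictures are not rectified), "origin" and "rotation" of the camera in the world. Camera axes: x right, y down, z forward; pixel columns grow to the right and rows downward; lengths in m; the calibration is good to about 2 mm. A picture is of the moment at which its call begins. There is no depth.
- ctrl.hand_in(): hands the job in; it is judged then, once.
The state is a dict: "time_s": time; "qpos": joint angles; "joint_vel": joint speeds; "tau": joint torques, N m; "ee_pos": TCP position; "eef_rot": TCP orientation; "force": force on the tool from outside, world axes, zero at the start; "moment": the same for the moment, N m; "grip_width": finger opening in m; "grip_force": force on a finger pad.
Only numpy, scipy, OpenCV 4.12 (cv2) and the standard library are available. Lean on these libraries where they do the work, as an engineer would, in place of code of your own. Each camera call takes 0.05 s, during which the arm holds its last target. There are 200 camera calls.

## Working session

There is one attempt and no reset: what is moved stays moved. The work goes in short steps, Python scripts to look and compute and a tool call to move; the robot and the scene stay as the last step left them, time stands still between calls to the robot, and variables do not carry over. Pictures are saved under pics/ and viewed, at most 10 in all, crops included, and the job is handed in when it is done.

Besides the shell and the picture viewer there is one more tool, called by a JSON object that holds its "op" and its "data", one argument or row to a line. carry_out: Moves the arm, as the interface text tells. Its arguments: {"type":"object","properties":{"plan":{"type":"array","items":{"type":"array","items":{"type":"array","items":{"type":"number"}}}},"squeeze":{"type":"number"}},"required":["plan"]}

```bash
mkdir -p pics; cat > h.py <<'E'
import numpy as np, cv2
from station import telemetry, optics, ctrl
def snap(name,fn):
    c=optics.camera(name); cv2.imwrite('pics/'+fn,c['pixels'][:,:,::-1]); np.savez('pics/'+fn[:-4]+'.npz',**c); return c
def ray(c,uv,z):
    K=np.array(c['intrinsics']);d=np.array(c['dist_coeffs'])
    p=cv2.undistortPoints(np.array(uv,float).reshape(-1,1,2),K,d).reshape(-1,2)
    r=np.c_[p,np.ones(len(p))]@np.array(c['rotation']).T; o=np.array(c['origin'])
    return o+r*((z-o[2])/r[:,2])[:,None]
E
python3 - <<'E'
from h import *
for n in('scene','top'):
    c=snap(n,n+'1.png'); print(n,c['origin'])
print(telemetry.get_obs())
a=cv2.imread('pics/scene1.png');b=cv2.imread('pics/top1.png')
E
```

```text
scene [ 0.9719909  -0.19631588  0.84324265]
top [ 0.37274107 -0.01168868  0.84792632]
{'time_s': 0.1, 'qpos': array([ 1.24642259e+00,  3.00394605e-01,  1.52151532e+00, -1.18775208e-05,
        1.32070461e+00, -6.66116903e-02]), 'joint_vel': array([ 0.00025047, -0.00077314, -0.00142611, -0.00162742, -0.00223513,
       -0.00063362]), 'tau': array([ 1.49203202e-03, -5.32650518e+01, -3.53277290e+01,  7.09851924e-02,
        2.36029259e-02, -2.73149175e-05]), 'ee_pos': array([0.14014122, 0.53160248, 0.20495611]), 'eef_rot': array([-3.14057227e+00, -5.65394923e-05,  2.88383352e+00]), 'force': array([-0.40150447,  0.63220336,  0.45693975]), 'moment': array([-0.02674594,  0.00251479,  0.0109455 ]), 'grip_force': 0.0, 'grip_width': 0.09375030259012539}
```

View pics/top1.png

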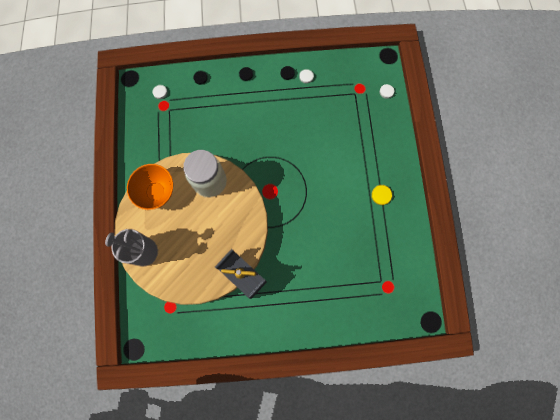

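View pics/scene1.png

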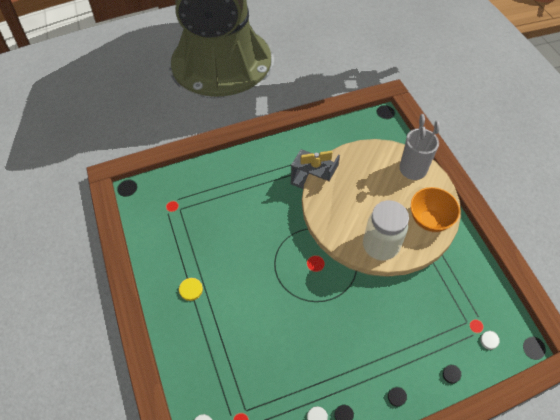

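The top view shows the tray centred near (191,228) px, the bracket at about (240,273) with brass wings at (239,272), and the striker at (381,195). In the scene view the wings are at about (316,158). The jar, bowl and holder are on the far side of the tray.

```bash
cat >> h.py <<'E'
def load(fn): return dict(np.load('pics/'+fn+'.npz'))
def brass(c,box=None,lo=(15,110,90),hi=(30,255,255)):
    m=cv2.inRange(cv2.cvtColor(c['pixels'],cv2.COLOR_RGB2HSV),lo,hi)
    if box: k=np.zeros_like(m);x0,y0,x1,y1=box;k[y0:y1,x0:x1]=255;m&=k
    return m
def tri(c1,p1,c2,p2):
    o=[];d=[]
    for c,p in((c1,p1),(c2,p2)):
        a=ray(c,[p],0.)[0];b=c['origin'];o.append(b);v=a-b;d.append(v/np.linalg.norm(v))
    A=np.c_[d[0],-d[1]];t=np.linalg.lstsq(A,o[1]-o[0],rcond=None)[0]
    x=o[0]+t[0]*d[0];y=o[1]+t[1]*d[1];return (x+y)/2,np.linalg.norm(x-y)
E
python3 - <<'E'
from h import *
t=load('top1');s=load('scene1')
for c,b in((t,(205,240,275,305)),(s,(285,140,350,195))):
    x0,y0,x1,y1=b
    h=cv2.cvtColor(c['pixels'],cv2.COLOR_RGB2HSV)
    cv2.imwrite('pics/z%d.png'%x0,cv2.resize(c['pixels'][y0:y1,x0:x1,::-1],None,fx=6,fy=6,interpolation=0))
    m=brass(c,b,(18,150,80)); ys,xs=np.nonzero(m);print(len(xs),xs.mean(),ys.mean(),xs.min(),xs.max(),ys.min(),ys.max())
im=[cv2.imread('pics/z205.png'),cv2.imread('pics/z285.png')]
H=max(i.shape[0] for i in im)
cv2.imwrite('pics/zz.png',np.hstack([cv2.copyMakeBorder(i,0,H-i.shape[0],0,0,0) for i in im]))
m=cv2.inRange(cv2.cvtColor(t['pixels'],cv2.COLOR_RGB2HSV),(8,40,100),(22,170,255));m[:, :105]=0;m[:145]=0;m[310:]=0;m[:,280:]=0
cs=max(cv2.findContours(m,0,1)[0],key=cv2.contourArea);print(cv2.minEnclosingCircle(cs))
print(cv2.fitEllipse(cv2.convexHull(cs)))
E
```

```text
134 238.17164179104478 272.35820895522386 221 254 269 277
109 315.9449541284404 158.8256880733945 302 330 153 165
((190.87925720214844, 228.80564880371094), 77.69857788085938)
((190.53663635253906, 228.06085205078125), (148.7262420654297, 154.96551513671875), 49.32820129394531)
```

View pics/zz.png

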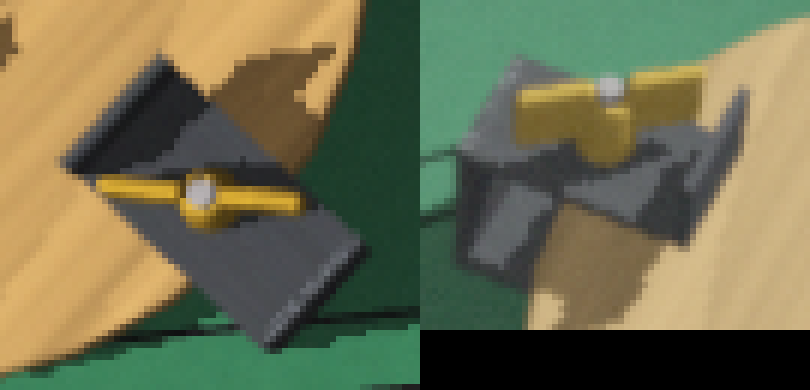

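The crops show the silver screw tip at top (238.7,272.2) and scene (316.7,154.7). Seen from above, the wings run from (221.5,271) to (255,274), and the guard is at upper left.

```bash
python3 - <<'E'
from h import *
t=load('top1');s=load('scene1')
print('tip',tri(t,(238.7,272.2),s,(316.7,154.7)))
print('wing in-board',tri(t,(221.5,271.0),s,(285+(702-420)/6,140+68/6)), tri(t,(255.2,273.5),s,(285+(516-420)/6,140+93/6)))
# arm corners in top: outer corners & guard top corners
for z in(.06,.08,.1,.12): 
    print(z,ray(t,[(190.5,228.1),(238.7,272.2),(221.5,271),(255.2,273.5)],z)[:,:2].round(4).tolist())
print('outer corners top',ray(t,[(205+368/6,240+243/6),(205+270/6,240+350/6)],.08)[:,:2].round(4).tolist())
print('tri outer',tri(t,(205+368/6,240+243/6),s,(285+(460-420)/6,140+150/6)))
E
```

```text
Traceback (most recent call last):
  File "h.py", line 18, in tri
    a=ray(c,[p],0.)[0];b=c['origin'];o.append(b);v=a-b;d.append(v/np.linalg.norm(v))
      ~~~^^^^^^^^^^
  File "h.py", line 9, in ray
    return o+r*((z-o[2])/r[:,2])[:,None]
                         ~^^^^^
IndexError: too many indices for array: array is 1-dimensional, but 2 were indexed
```

```bash
python3 - <<'E'
from h import *
for n in('top1','scene1'):
    c=load(n);R=c['rotation'];print(R)
    from scipy.spatial.transform import Rotation as r
    print(r.from_rotvec(R).as_matrix().round(2), r.from_euler('xyz',R).as_matrix().round(2))
E
```

```text
[-2.93627204e+00  2.34519458e-03 -1.66173613e+00]
[[ 0.52 -0.11  0.85]
 [ 0.11 -0.97 -0.2 ]
 [ 0.85  0.2  -0.49]] [[-0.09 -0.97  0.2 ]
 [-1.    0.09 -0.02]
 [-0.   -0.2  -0.98]]
[-2.56488713e+00 -2.42613887e-04  1.20789040e+00]
[[ 0.65 -0.13 -0.75]
 [ 0.13 -0.95  0.27]
 [-0.75 -0.27 -0.6 ]] [[ 0.35  0.78 -0.51]
 [ 0.93 -0.3   0.19]
 [ 0.   -0.55 -0.84]]
```

```bash
sed -i "s/np.array(c\['rotation'\]).T/Rot.from_euler('xyz',c['rotation']).as_matrix().T/; 1a from scipy.spatial.transform import Rotation as Rot" h.py; python3 - <<'E'
from h import *
t=load('top1');s=load('scene1')
print('tip',tri(t,(238.7,272.2),s,(316.7,154.7)))
print('wing in-board',tri(t,(221.5,271.0),s,(285+(702-420)/6,140+68/6)), tri(t,(255.2,273.5),s,(285+(516-420)/6,140+93/6)))
for z in(.06,.08,.1,.12): 
    print(z,ray(t,[(190.5,228.1),(238.7,272.2),(221.5,271),(255.2,273.5)],z)[:,:2].round(4).tolist())
print('tri outer',tri(t,(205+368/6,240+243/6),s,(285+(460-420)/6,140+150/6)))
print('outer corners top',ray(t,[(205+368/6,240+243/6),(205+270/6,240+350/6)],.08)[:,:2].round(4).tolist())
print('striker,jar',ray(t,[(381,195)],.03),ray(t,[(201,160)],.15), ray(t,[(128,246)],.15),ray(s,[(422,120),(437,122)],.19))
E
```

```text
tip (array([0.43504281, 0.06599546, 0.10296625]), np.float64(0.002422659110810169))
wing in-board (array([0.4394286 , 0.09525191, 0.1052541 ]), np.float64(0.0015702711679990134)) (array([0.42983633, 0.03691501, 0.10741384]), np.float64(0.0020665851852872735))
0.06 [[0.5292, 0.1548], [0.4382, 0.0692], [0.4432, 0.101], [0.4332, 0.039]]
0.08 [[0.5252, 0.1506], [0.4366, 0.0672], [0.4414, 0.0981], [0.4316, 0.0377]]
0.1 [[0.5213, 0.1463], [0.4349, 0.0651], [0.4397, 0.0952], [0.4301, 0.0364]]
0.12 [[0.5173, 0.1421], [0.4333, 0.0631], [0.4379, 0.0924], [0.4286, 0.0351]]
tri outer (array([0.41858762, 0.02154977, 0.07218362]), np.float64(0.005206219472356822))
outer corners top [[0.4173, 0.0188], [0.3883, 0.0505]]
striker,jar [[ 0.56759972 -0.2212955   0.03      ]] [[0.62988086 0.11222625 0.15      ]] [[0.49026139 0.2439494  0.15      ]] [[0.49095832 0.23851191 0.19      ]
 [0.50408905 0.26147895 0.19      ]]
```

{"op": "carry_out", "data": {
  "plan": [
    [[-23.6,-22,2,0,0,0,0],[-23.6,-22,2,0,0,0,0],[-23.6,-22,2,0,0,0,0],[-23.6,-22,2,0,0,0,0],[-23.6,-22,2,0,0,0,0],[-23.6,-22,2,0,0,0,0],[-23.6,-22,2,0,0,0,0],[-23.6,-22,2,0,0,0,0],[-23.6,-22,2,0,0,0,0],[-23.6,-22,2,0,0,0,0],[-23.6,-22,2,0,0,0,0],[-23.6,-22,2,0,0,0,0],[-23.6,-22,2,0,0,0,0],[-23.6,-22,2,0,0,0,0],[-23.6,-22,2,0,0,0,0],[-23.6,-22,2,0,0,0,0],[-23.6,-22,2,0,0,0,0],[-23.6,-22,2,0,0,0,0],[0,0,0,0,0,-0.1,0],[0,0,0,0,0,0,0]]
  ],
  "squeeze": 10
}}

```text
time_s: 1.77
ee_pos: [0.4502, 0.0394, 0.1689]
eef_rot: [-3.141, -0.001, 2.986]
force: [-0.8, -0.1, 0.7]
grip_width: 0.0002
grip_force: 0.0
```

```bash
python3 - <<'E'
from h import *
c=snap('wrist','w1.png');o=telemetry.get_obs();print(c['origin'],c['rotation'],o['ee_pos'],o['eef_rot'],o['force'],o['grip_width'])
E
```

```text
[0.36862556 0.05392548 0.34747372] [2.85658066e+00 6.92901878e-04 1.41558352e+00] [0.4498433  0.0402602  0.16904211] [-3.14149988e+00 -1.00128510e-03  2.98163046e+00] [-1.21585252  0.42305922  0.47932312] 0.0005038340834940741
```

View pics/w1.png

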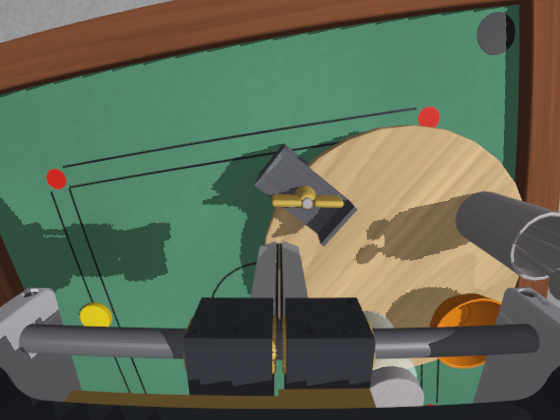

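The wrist view shows the screw tip at (307.5,203), the wing ends at (273,201) and (343,204), and the shut fingertips at about (280,245). The fingers are about 23 mm wide across both.

```bash
python3 - <<'E'
from h import *
c=load('w1');t=load('top1');s=load('scene1')
P=ray(c,[(307.5,203),(273,201.5),(343,204)],.105);print(P.round(4).tolist())
print(tri(c,(307.5,203),s,(316.7,154.7)))
d=P[2]-P[1];print(np.degrees(np.arctan2(d[1],d[0])),np.linalg.norm(d))
# tool-frame position of axis
o=telemetry.get_obs();psi=o['eef_rot'][2];v=P[0]-o['ee_pos']
print('tool',v[0]*np.cos(psi)+v[1]*np.sin(psi),v[0]*np.sin(psi)-v[1]*np.cos(psi))
print('tipcheck px->xy',ray(c,[(280,245)],.169))
E
```

```text
[[0.4362, 0.0675, 0.105], [0.4305, 0.0392, 0.105], [0.4417, 0.097, 0.105]]
(array([0.43630136, 0.06717325, 0.10424187]), np.float64(0.000866707731004916))
79.02323816565254 0.05890949814243241
tool 0.01778660670533016 0.024768401561320433
tipcheck px->xy [[0.44341136 0.04288223 0.169     ]]
```

{"op": "carry_out", "data": {
  "plan": [
    [[0,0,16,0,0,0,0],[0,0,16,0,0,0,0],[0,0,16,0,0,0,0],[0,0,16,0,0,0,0],[0,0,10,0,0,0,0],[0,0,8,0,0,0,0],[0,0,0,0,0,0,0],[3,0,0,0,0,0,0],[3.5,0,0,0,0,0,0],[3,-1.1,0,0,0,0.12,0],[3,-1.1,0,0,0,0.12,0],[3,-1.1,0,0,0,0.12,0],[3,-1.1,0,0,0,0.12,0],[3,-1.1,0,0,0,0.12,0]]
  ]
}}

```text
time_s: 2.98
ee_pos: [0.4281, 0.0419, 0.0881]
eef_rot: [3.141, 0.002, 2.377]
force: [3.9, -4.6, -4.1]
grip_width: 0.0007
grip_force: 2.8
```

```bash
cat >> h.py <<'E'
def rel(ax=(.4360,.0668)):
    o=telemetry.get_obs();psi=o['eef_rot'][2];v=np.array(ax)-o['ee_pos'][:2]
    print('t',o['time_s'],'psi',np.degrees(psi).round(1),'axis in tool mm',(1e3*np.array([v[0]*np.cos(psi)+v[1]*np.sin(psi),v[0]*np.sin(psi)-v[1]*np.cos(psi)])).round(1),'z',o['ee_pos'][2].round(4),'F',np.array(o['force']).round(1),'q6',o['qpos'][5].round(2))
E
python3 - <<'E'
from h import *
rel();a=snap('wrist','w2.png');b=snap('scene','s2.png')
cv2.imwrite('pics/m2.png',np.hstack([a['pixels'][120:300,180:420],b['pixels'][90:270,220:440]])[:,:,::-1])
E
```

```text
t 2.9833 psi 136.2 axis in tool mm [11.5 23.4] z 0.0881 F [ 3.9 -4.6 -4.1] q6 -0.79
```

View pics/m2.png

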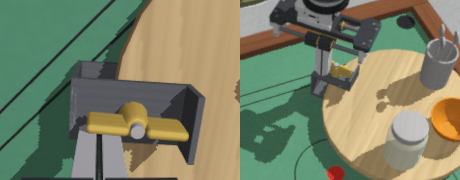

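The wing is turning with the finger behind it, and the picture shows the wings following clear of the guard. I'll continue the stroke.

{"op": "carry_out", "data": {
  "plan": [
    [[3,-1.1,0,0,0,0.12,0],[3,-1.1,0,0,0,0.12,0],[3,-1.1,0,0,0,0.12,0],[3,-1.1,0,0,0,0.12,0],[3,-1.1,0,0,0,0.12,0],[3,-1.1,0,0,0,0.12,0],[3,-1.1,0,0,0,0.12,0],[3,-1.1,0,0,0,0.12,0],[3,-1.1,0,0,0,0.12,0],[3,-1.1,0,0,0,0.12,0]]
  ]
}}

```text
time_s: 3.92
ee_pos: [0.4103, 0.0666, 0.0879]
eef_rot: [3.141, 0.0, 1.182]
force: [0.4, -5.3, -0.7]
grip_width: 0.0005
grip_force: 2.0
```

```bash
python3 -c "
from h import *
rel()"
```

```text
t 3.9167 psi 67.7 axis in tool mm [10.  23.7] z 0.0879 F [ 0.4 -5.3 -0.7] q6 0.46
```

{"op": "carry_out", "data": {
  "plan": [
    [[3,-1.1,0,0,0,0.12,0],[3,-1.1,0,0,0,0.12,0],[3,-1.1,0,0,0,0.12,0],[3,-1.1,0,0,0,0.12,0],[3,-1.1,0,0,0,0.12,0],[3,-1.1,0,0,0,0.12,0],[3,-1.1,0,0,0,0.12,0],[3,-1.1,0,0,0,0.12,0],[0,0,0,0,0,0,0],[-4,0,0,0,0,0,0],[-4,0,0,0,0,0,0],[0,0,-12,0,0,0,0],[0,0,-24,0,0,0,0],[0,0,0,0,0,0,0]]
  ]
}}

```text
time_s: 5.08
ee_pos: [0.4146, 0.0873, 0.1269]
eef_rot: [3.141, -0.005, 0.228]
force: [0.2, -0.9, 1.3]
grip_width: 0.0009
grip_force: 0.0
```

```bash
python3 - <<'E'
from h import *
rel();a=snap('wrist','w3.png');b=snap('top','t3.png')
cv2.imwrite('pics/m3.png',cv2.resize(np.hstack([a['pixels'][120:300,160:440],b['pixels'][220:320:,180:300].repeat(2,0).repeat(2,1)[:180]])[:,:,::-1],None,fx=1.5,fy=1.5))
E
```

```text
t 5.0833 psi 13.1 axis in tool mm [16.3 24.8] z 0.1269 F [ 0.2 -0.9  1.3] q6 1.46
```

View pics/m3.png

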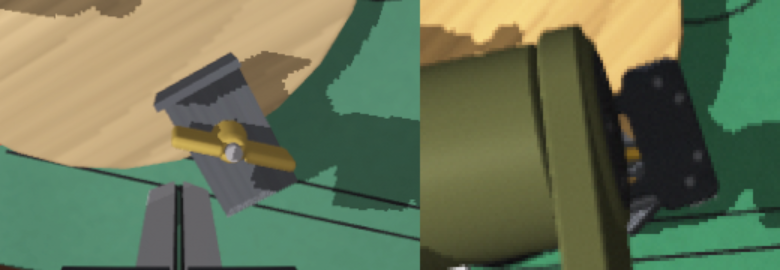

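The wrist crop shows the wings from about (173,136) to (295,165) in the crop (x1.5), tilted roughly 13° from the finger. I'll compute the exact angle.

```bash
cat >> h.py <<'E'
def wang(fn,p,q):
    P=ray(load(fn),[p,q],.103);d=P[1]-P[0];print('wing line deg',np.degrees(np.arctan2(d[1],d[0])),'centre',P.mean(0),np.linalg.norm(d))
E
python3 - <<'E'
from h import *
wang('w3',(160+173/1.5,120+136/1.5),(160+295/1.5,120+165/1.5))
E
```

```text
wing line deg -90.83259509299815 centre [0.43569913 0.06609016 0.103     ] 0.060524709015250686
```

{"op": "carry_out", "data": {
  "plan": [
    [[-2.9,2.15,0,0,0,-0.121,0],[-2.9,2.15,0,0,0,-0.121,0],[-2.9,2.15,0,0,0,-0.121,0],[-2.9,2.15,0,0,0,-0.121,0],[-2.9,2.15,0,0,0,-0.121,0],[-2.9,2.15,0,0,0,-0.121,0],[-2.9,2.15,0,0,0,-0.121,0],[-2.9,2.15,0,0,0,-0.121,0],[-2.9,2.15,0,0,0,-0.121,0],[-2.9,2.15,0,0,0,-0.121,0],[-2.9,2.15,0,0,0,-0.121,0],[-2.9,2.15,0,0,0,-0.121,0],[-2.9,2.15,0,0,0,-0.121,0],[-2.9,2.15,0,0,0,-0.121,0],[-2.9,2.15,0,0,0,-0.121,0],[-2.9,2.15,0,0,0,-0.121,0],[-2.9,2.15,0,0,0,-0.121,0],[-2.9,2.15,0,0,0,-0.121,0],[-2.9,2.15,0,0,0,-0.121,0],[-2.9,2.15,0,0,0,-0.121,0]]
  ]
}}

```text
time_s: 6.85
ee_pos: [0.4367, 0.0365, 0.1225]
eef_rot: [-3.141, -0.001, 2.652]
force: [-0.1, 0.9, 0.1]
grip_width: 0.0005
grip_force: 0.0
```

{"op": "carry_out", "data": {
  "plan": [
    [[-2.9,2.15,0,0,0,-0.121,0],[-2.9,2.15,0,0,0,-0.121,0],[-2.9,2.15,0,0,0,-0.121,0],[-2.9,2.15,0,0,0,-0.121,0],[-1.5,0,0,0,0,0,0],[0,0,0,0,0,0,0],[0,0,0,0,0,0,0]]
  ]
}}

```text
time_s: 7.43
ee_pos: [0.4519, 0.041, 0.123]
eef_rot: [3.142, -0.001, 3.125]
force: [0.5, 0.1, 0.1]
grip_width: 0.0005
grip_force: 0.0
```

```bash
python3 -c "
from h import *
rel()"
```

```text
t 7.4333 psi 179.0 axis in tool mm [16.3 25.5] z 0.123 F [0.5 0.1 0.1] q6 -1.54
```

{"op": "carry_out", "data": {
  "plan": [
    [[0,0,15,0,0,0,0],[0,0,15,0,0,0,0],[0,0,7,0,0,0,0],[0,0,0,0,0,0,0],[2.5,0,0,0,0,0,0],[2.5,-0.5,0,0,0,0,0],[3,-1.1,0,0,0,0.12,0],[3,-1.1,0,0,0,0.12,0],[3,-1.1,0,0,0,0.12,0],[3,-1.1,0,0,0,0.12,0],[3,-1.1,0,0,0,0.12,0],[3,-1.1,0,0,0,0.12,0],[3,-1.1,0,0,0,0.12,0],[3,-1.1,0,0,0,0.12,0],[3,-1.1,0,0,0,0.12,0],[3,-1.1,0,0,0,0.12,0],[3,-1.1,0,0,0,0.12,0],[3,-1.1,0,0,0,0.12,0]]
  ]
}}

```text
time_s: 8.93
ee_pos: [0.4133, 0.0513, 0.087]
eef_rot: [-3.141, 0.001, 1.681]
force: [-3.9, -6.1, -0.4]
grip_width: 0.0007
grip_force: 2.6
```

```bash
python3 -c "
from h import *
rel()"
```

```text
t 8.9333 psi 96.3 axis in tool mm [12.9 24.3] z 0.087 F [-3.9 -6.1 -0.4] q6 -0.07
```

{"op": "carry_out", "data": {
  "plan": [
    [[3,-1.1,0,0,0,0.12,0],[3,-1.1,0,0,0,0.12,0],[3,-1.1,0,0,0,0.12,0],[3,-1.1,0,0,0,0.12,0],[3,-1.1,0,0,0,0.12,0],[3,-1.1,0,0,0,0.12,0],[3,-1.1,0,0,0,0.12,0],[3,-1.1,0,0,0,0.12,0],[3,-1.1,0,0,0,0.12,0],[3,-1.1,0,0,0,0.12,0],[3,-1.1,0,0,0,0.12,0],[0,0,0,0,0,0,0],[-4,0,0,0,0,0,0],[-4,0,0,0,0,0,0],[0,0,-12,0,0,0,0],[0,0,-24,0,0,0,0],[0,0,0,0,0,0,0],[0,0,0,0,0,0,0]]
  ]
}}

```text
time_s: 10.43
ee_pos: [0.4113, 0.0811, 0.1235]
eef_rot: [3.141, -0.003, 0.37]
force: [-0.2, 0.3, -1.0]
grip_width: 0.0006
grip_force: 0.0
```

```bash
python3 - <<'E'
from h import *
rel();a=snap('wrist','w4.png')
cv2.imwrite('pics/m4.png',cv2.resize(a['pixels'][120:300,160:440][:,:,::-1],None,fx=2,fy=2))
E
```

```text
t 10.4333 psi 21.2 axis in tool mm [17.9 22.3] z 0.1235 F [-0.2  0.3 -1. ] q6 1.31
```

View pics/m4.png

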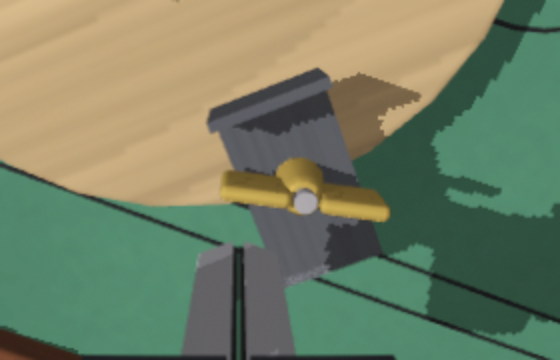

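The crop (x2) shows the wings from (222,190) to (388,212), the hub tip at (305,201), and the guard's top edge from (210,113) to (323,70).

```bash
python3 - <<'E'
from h import *
f=lambda x,y:(160+x/2,120+y/2)
wang('w4',f(222,190),f(388,212))
P=ray(load('w4'),[f(210,113),f(323,70)],.097);d=P[1]-P[0];print('guard dir',np.degrees(np.arctan2(d[1],d[0])),np.linalg.norm(d))
P=ray(load('w4'),[f(290,283),f(383,250)],.071);d=P[1]-P[0];print('outer dir',np.degrees(np.arctan2(d[1],d[0])),np.linalg.norm(d))
E
```

```text
wing line deg -76.71129112851015 centre [0.43521965 0.06635692 0.103     ] 0.0592371904626312
guard dir -47.79275459837385 0.041346183967647596
outer dir -47.47926066067652 0.04146586346975306
```

{"op": "carry_out", "data": {
  "plan": [
    [[-2.6,2.3,0,0,0,-0.12,0],[-2.6,2.3,0,0,0,-0.12,0],[-2.6,2.3,0,0,0,-0.12,0],[-2.6,2.3,0,0,0,-0.12,0],[-2.6,2.3,0,0,0,-0.12,0],[-2.6,2.3,0,0,0,-0.12,0],[-2.6,2.3,0,0,0,-0.12,0],[-2.6,2.3,0,0,0,-0.12,0],[-2.6,2.3,0,0,0,-0.12,0],[-2.6,2.3,0,0,0,-0.12,0],[-2.6,2.3,0,0,0,-0.12,0],[-2.6,2.3,0,0,0,-0.12,0],[-2.6,2.3,0,0,0,-0.12,0],[-2.6,2.3,0,0,0,-0.12,0],[-2.6,2.3,0,0,0,-0.12,0],[-2.6,2.3,0,0,0,-0.12,0],[-2.6,2.3,0,0,0,-0.12,0],[-2.6,2.3,0,0,0,-0.12,0],[-2.6,2.3,0,0,0,-0.12,0],[-2.6,2.3,0,0,0,-0.12,0]]
  ]
}}

```text
time_s: 12.15
ee_pos: [0.4435, 0.0385, 0.1215]
eef_rot: [-3.141, -0.001, 2.775]
force: [0.4, 0.1, 0.2]
grip_width: 0.0006
grip_force: 0.0
```

{"op": "carry_out", "data": {
  "plan": [
    [[-2.6,2.3,0,0,0,-0.12,0],[-2.6,2.3,0,0,0,-0.12,0],[-2.6,2.3,0,0,0,-0.12,0],[-2.6,2.3,0,0,0,-0.12,0],[-2.6,2.3,0,0,0,-0.12,0],[0,0,0,0,0,0,0],[0,0,0,0,0,0,0]]
  ]
}}

```text
time_s: 12.73
ee_pos: [0.4576, 0.0481, 0.1217]
eef_rot: [3.141, -0.001, -2.918]
force: [-0.1, 0.3, -0.0]
grip_width: 0.0006
grip_force: 0.0
```

```bash
python3 -c "
from h import *
rel((.4357,.0666))"
```

```text
t 12.7333 psi -167.2 axis in tool mm [17.3 22.9] z 0.1217 F [-0.1  0.3 -0. ] q6 -1.77
```

{"op": "carry_out", "data": {
  "plan": [
    [[0,0,15,0,0,0,0],[0,0,15,0,0,0,0],[0,0,6,0,0,0,0],[0,0,0,0,0,0,0],[3,0.5,0,0,0,0,0],[3,0.5,0,0,0,0,0],[3,-1.1,0,0,0,0.12,0],[3,-1.1,0,0,0,0.12,0],[3,-1.1,0,0,0,0.12,0],[3,-1.1,0,0,0,0.12,0],[3,-1.1,0,0,0,0.12,0],[3,-1.1,0,0,0,0.12,0],[3,-1.1,0,0,0,0.12,0],[3,-1.1,0,0,0,0.12,0],[3,-1.1,0,0,0,0.12,0],[3,-1.1,0,0,0,0.12,0],[0,0,0,0,0,0,0]]
  ]
}}

```text
time_s: 14.15
ee_pos: [0.4221, 0.0465, 0.0872]
eef_rot: [3.14, 0.002, 2.161]
force: [3.5, -4.2, -3.1]
grip_width: 0.0006
grip_force: 2.3
```

```bash
python3 - <<'E'
from h import *
rel((.4357,.0666));a=snap('wrist','w5.png')
cv2.imwrite('pics/m5.png',cv2.resize(a['pixels'][120:300,160:440][:,:,::-1],None,fx=2,fy=2))
E
```

```text
t 14.15 psi 123.8 axis in tool mm [ 9.1 22.5] z 0.0872 F [ 3.5 -4.2 -3.1] q6 -0.57
```

View pics/m5.png

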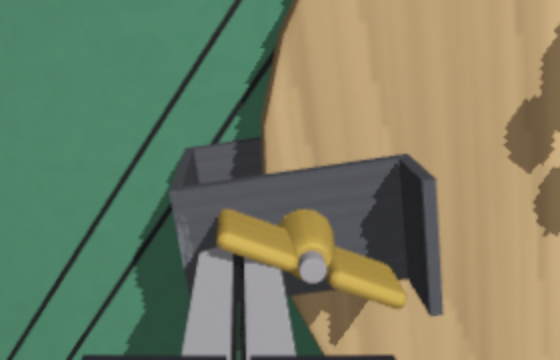

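The crop (x2) shows the hub tip at (313,268), the right wing end at (402,298) and the left wing end at about (221,245). The finger is against the left wing.

```bash
python3 - <<'E'
from h import *
f=lambda x,y:(160+x/2,120+y/2)
wang('w5',f(221,243),f(402,298))
wang('w5',f(313,268),f(402,298))
E
```

```text
wing line deg 15.54603583118358 centre [0.43689366 0.06621325 0.103     ] 0.05758125898635957
wing line deg 13.717882683666614 centre [0.4504385  0.07046505 0.103     ] 0.02921844936470745
```

{"op": "carry_out", "data": {
  "plan": [
    [[0.5,0,0,0,0,0,0],[0,0,0,0,0,0,0],[0,0,0,0,0,0,0]]
  ]
}}

```text
time_s: 14.45
ee_pos: [0.4221, 0.0467, 0.0871]
eef_rot: [3.141, 0.001, 2.172]
force: [3.3, -5.7, 0.2]
grip_width: 0.0003
grip_force: 3.0
```

{"op": "carry_out", "data": {
  "plan": [
    [[0.5,0,0,0,0,0,0],[0,0,0,0,0,0,0],[0,0,0,0,0,0,0]]
  ]
}}

```text
time_s: 14.7
ee_pos: [0.422, 0.0469, 0.0871]
eef_rot: [3.141, 0.002, 2.172]
force: [3.9, -7.9, -2.5]
grip_width: 0.0006
grip_force: 4.0
```

```bash
python3 -c "
from h import *
rel((.4357,.0666))"
```

```text
t 14.7 psi 124.4 axis in tool mm [ 8.5 22.4] z 0.0871 F [ 3.9 -7.9 -2.5] q6 -0.58
```

{"op": "carry_out", "data": {
  "plan": [
    [[0.5,-0.2,0,0,0,0,0],[0,0,0,0,0,0,0],[0.5,-0.2,0,0,0,0,0],[0,0,0,0,0,0,0],[0,0,0,0,0,0,0]]
  ]
}}

```text
time_s: 15.12
ee_pos: [0.4217, 0.0473, 0.0872]
eef_rot: [3.14, 0.003, 2.172]
force: [8.3, -9.6, -3.6]
grip_width: 0.0003
grip_force: 5.6
```

```bash
python3 - <<'E'
from h import *
rel((.4357,.0666));a=snap('wrist','w6.png');b=load('w5')
R=lambda c:c['pixels'][180:290,255:375]
cv2.imwrite('pics/m6.png',cv2.resize(np.hstack([R(b),R(a)])[:,:,::-1],None,fx=3,fy=3))
E
```

```text
t 15.1167 psi 124.4 axis in tool mm [ 8.  22.5] z 0.0872 F [ 8.3 -9.6 -3.6] q6 -0.57
```

View pics/m6.png

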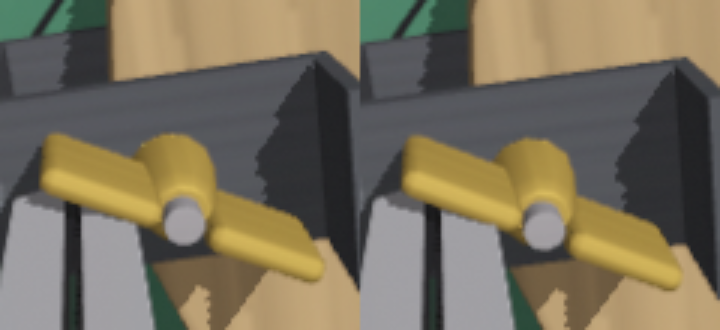

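The wing has not turned relative to the bracket while the force rose to 12.6 N, so this looks like the stop. I'll ease off, square the finger to the wing, and make one gentle confirming push further out.

{"op": "carry_out", "data": {
  "plan": [
    [[-3,0,0,0,0,0,0],[-4,0,0,0,0,0,0],[2.8,-1.5,0,0,0,0.12,0],[2.8,-1.5,0,0,0,0.12,0],[2.8,-1.5,0,0,0,0.12,0],[0,-2,0,0,0,0,0],[0,0,0,0,0,0,0],[0,0,0,0,0,0,0]]
  ]
}}

```text
time_s: 15.83
ee_pos: [0.4147, 0.0472, 0.0866]
eef_rot: [3.141, -0.0, 1.813]
force: [-1.4, 0.5, 0.4]
grip_width: 0.0003
grip_force: 0.0
```

```bash
python3 -c "
from h import *
rel((.4357,.0666))"
```

```text
t 15.8333 psi 103.9 axis in tool mm [13.8 25.1] z 0.0866 F [-1.4  0.5  0.4] q6 -0.22
```

{"op": "carry_out", "data": {
  "plan": [
    [[1,0,0,0,0,0,0],[1,0,0,0,0,0,0],[0.5,0,0,0,0,0,0],[0,0,0,0,0,0,0],[0,0,0,0,0,0,0]]
  ]
}}

```text
time_s: 16.25
ee_pos: [0.4144, 0.0488, 0.0866]
eef_rot: [3.141, 0.002, 1.81]
force: [1.4, -10.3, 1.5]
grip_width: 0.0002
grip_force: 5.3
```

{"op": "carry_out", "data": {
  "plan": [
    [[0.5,0,0,0,0,0,0],[0.5,0,0,0,0,0,0],[0,0,0,0,0,0,0],[0,0,0,0,0,0,0]]
  ]
}}

```text
time_s: 16.58
ee_pos: [0.4143, 0.0492, 0.0866]
eef_rot: [3.141, 0.003, 1.81]
force: [1.7, -16.6, 1.1]
grip_width: 0.0008
grip_force: 8.0
```

{"op": "carry_out", "data": {
  "plan": [
    [[0.5,0,0,0,0,0,0],[0.5,0,0,0,0,0,0],[0,0,0,0,0,0,0],[0,0,0,0,0,0,0]]
  ]
}}

```text
time_s: 16.92
ee_pos: [0.4142, 0.0496, 0.0867]
eef_rot: [3.141, 0.004, 1.81]
force: [2.2, -22.2, -0.1]
grip_width: 0.0006
grip_force: 10.8
```

```bash
python3 -c "
from h import *
rel((.4357,.0666))"
```

```text
t 16.9167 psi 103.7 axis in tool mm [11.4 24.9] z 0.0867 F [  2.2 -22.2  -0.1] q6 -0.2
```

The force rises stiffly at an aligned wing angle of about -166.5°, and the expected home angle is -167.5°. The screw is home, so I'll ease off, lift, and retreat towards the robot's side.

{"op": "carry_out", "data": {
  "plan": [
    [[-2,0,0,0,0,0,0],[-3,0,0,0,0,0,0],[-3,-1,0,0,0,0,0],[0,0,-10,0,0,0,0],[0,0,-20,0,0,0,0],[0,0,-25,0,0,0,0],[0,0,-25,0,0,0,0],[0,0,-25,0,0,0,0],[-20,0,-20,0,0,0,0],[-25,0,0,0,0,0,0],[-25,0,0,0,0,0,0],[-25,0,0,0,0,0,0],[-25,0,0,0,0,0,0],[-25,0,0,0,0,0,0],[-15,0,0,0,0,0,0],[0,0,0,0,0,0,0],[0,0,0,0,0,0,0]]
  ]
}}

```text
time_s: 18.33
ee_pos: [0.4519, -0.112, 0.2112]
eef_rot: [-3.141, -0.001, 1.807]
force: [0.0, -0.3, 0.5]
grip_width: 0.0004
grip_force: 0.0
```

```bash
python3 - <<'E'
from h import *
rel();a=snap('top','t9.png');b=snap('scene','s9.png')
cv2.imwrite('pics/m9.png',np.hstack([a['pixels'][100:380,80:400],b['pixels'][60:340,160:480]])[:,:,::-1])
E
```

```text
t 18.3333 psi 103.5 axis in tool mm [177.6  26.5] z 0.2112 F [ 0.  -0.3  0.5] q6 -0.56
```

View pics/m9.png

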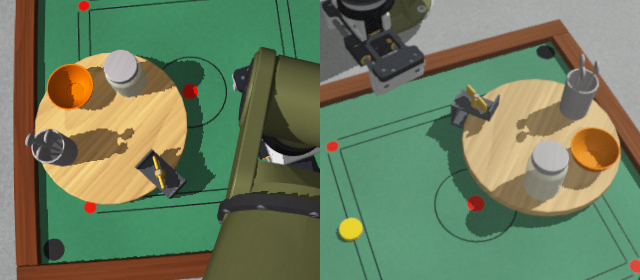

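The hand is clear, the wings sit about 30° from the bracket axis (top crop (154,157) to (162,187)), and the jar, bowl, holder and striker are where they were.

```bash
python3 -c "
from h import *
print(ctrl.hand_in())"
```

```text
the job is handed in; nothing more can be done
None
```

The wing screw was pushed clockwise in three strokes until it hit its stop, and the job was handed in at about 18 s with the hand clear and the jar, bowl, spoon holder and striker looking unmoved in the final pictures; the final confirming push reached about 22 N before I eased off.

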